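Turn the pen carousel to its rear mark and restock the empty bay

ROBOT

A 6-joint arm with a two-finger parallel gripper is mounted at the origin on the work surface. World frame = base frame: x ahead of the robot, y to its left, z up, the work surface at z = 0. Lengths are in m, angles in rad, forces in N, time in s.
With the tool pointing down it reaches from about 0.375 to 0.975 m from the base axis. Payload 3.8 kg.
Tool frame: the origin (TCP) lies at the very end of the fingers, on their centre line; the grasp point (between the pads) lies 19 mm behind it (r.hold_point_z is the distance from the TCP to the grasp point, in m); z points along the fingers, y is the line along which they close (so a half turn about z gives the same grasp; the last joint's range is limited). The gripper opens to 88 mm and grips with 3 to 60 N. Pads are 18 mm wide; open, the fingers measure 123 mm over their backs; the gripper's body (75 mm by 187 mm) begins 45 mm behind the grasp point.
Start: joints at [1.086, 0.264, 1.604, -0, 1.274, -0.037], TCP at [0.292, 0.608, 0.239] pointing down, gripper open.
Joint ranges: [-2.63, 2.63], [-0.94, 2.18], [0.31, 2.57], [-1.31, 4.45], [0, 2.66], [-2.55, 2.55]. Speed limits (rad/s): [2.57, 2.57, 3.14, 3.14, 3.14, 3.14].

INTERFACE

Orientations are given as a unit quaternion [w, x, y, z].
In Python, from workcell import r, optics gives the robot as it stands. The module is installed in compiled form; this text tells all that it offers.
- The arm moves only by the tool play_rows, never from a script. Its argument "moves" is a list of rows, each a list of 6 numbers: the shift along the world's x, y, z in cm, then the turn, a rotation vector about the world's x, y, z in rad. A call has 1 to 12 rows; each row is the pose to reach, as a shift and turn from the pose commanded when the call began; what a row does not reach only later rows make up. A row lasts 1/8 s, in which the tool goes at most 62.5 mm and 10.7 degrees, less where a joint would pass 70% of its speed; a pose out of reach is approached as far as the arm can. A call with a gripper value outside its range is refused whole. "gripper" is the finger opening in cm, from 0 to 8.81, set as the call begins (left out, the last holds). The fingers move at their own pace and stop on an object; the grip force is fixed at half the most. Time passes only in rows, so rows that repeat a pose let the fingers close. It gives the time, the measured TCP pose, the force, the opening and the grip force at its end, in the units of the state.
- r.state(): the state, without advancing time (a new reading comes with each control period).
- optics.snapshot(name): name is "scene" or "top"; returns a dict with "frame" (400x640x3 uint8, red, green, blue), "vertical_fov" (degrees; the focal length in pixels is half the picture's height over the tangent of half this angle, whatever the lens; pixels are square), "cx", "cy" (the principal point, pixels), "view" (4x4, takes a point from world to camera coordinates). Camera axes: x right, y up, looking along -z (the intrinsics and any distortion apply to the point x, -y, -z); pixel columns grow to the right and rows downward; lengths in m; the calibration is good to about 2 mm. A picture is of the moment at which its call begins. There is no depth.
- r.job_done(): hands the job in; it is judged then, once.
The state is a dict: "time": time; "joint_pos": joint angles; "qd": joint speeds; "joint_efforts": joint torques, N m; "eef_pos": TCP position; "tcp_rot": TCP orientation; "ft_force": force on the tool from outside, world axes, zero at the start; "ft_torque": the same for the moment, N m; "gripper_width": opening from 0.0 (shut) to 1.0 (fully open); "grasp_force": force on a finger pad.
Only numpy, scipy, OpenCV 4.12 (cv2) and the standard library are available. Lean on these libraries where they do the work, as an engineer would, in place of code of your own. Each camera call takes 0.05 s, during which the arm holds its last target. There are 200 camera calls.

TASK

First turn the counter carousel by its black top knob until the red pointer on its far rim stands over the green mark at the back of the drum, and let go, so that its empty bay faces the front. Then take the pen pack out of the carton, stand it upright and released on the middle of the black scanner pad to book it in, and finally take it again the other way (in the bay only its narrow ends leave room for fingers) and stand it in the middle of the empty bay, between the grey tower and the low pale lip, with the pointer still over the mark. Set the pack down without dropping it, never tip it over, and do not disturb the tape rolls or the steel cup.

Things in the scene. Friction and masses are not known exactly. Their poses are not given: they have to be found in the camera images.
- drum: Fixed grey drum under the carousel, 250 mm across, 30 mm high, origin at the centre of its underside on the counter. Its x axis points to the green mark at the back (within 0.35 rad of straight away from the robot). On it turns a 250 mm wooden wheel, top 44 mm above the counter, with a grey square tower (122 mm wide, top at 144 mm); three sides hold fixed packs of pens, tops at 144 mm.
- mark (a point): Green block on the back of the fixed drum, 14 mm wide round the rim, sticking out to 152 mm from the carousel's axis, its top at z 28 mm. This point is on its top, 138 mm from the axis.
- pointer (a point): Red pointer, 6 mm wide, on the rim of the turning wheel, sticking out to 145 mm from the axis; this point is its middle, 138 mm from the axis, 38 mm above the counter. It passes over the green mark as the wheel turns. It is diametrically opposite the empty bay.
- wheel (a joint): Turn of the carousel in rad, positive counter-clockwise seen from above; 0 = pointer over the mark. It starts between -2.3 and -1.3, so it must be turned counter-clockwise. Stops at -2.9 and 2.9. It turns against steady friction (about 0.15 N m) and stays where it is left.
- knob (a point): Middle of the black grip bar on top of the carousel, on its axis (straight above the drum's origin), 175 mm above the counter. The bar is 16 mm thick, 60 mm long, 30 mm high (160 to 190 mm above the counter) and turns with the wheel: x runs across its thickness, y along the bar. With the wheel at 0 its x axis is the drum's x axis.
- bay (a point): Floor of the empty bay (yellow patch), 44 mm above the counter, 85 mm from the carousel's axis. Its x axis points to the axis, y runs along the tower face. The tower face is 24 mm from this point towards the axis and as high as the pack; a pale translucent lip, 30 mm high, is 22 mm from this point on the outer side. Along y the bay is open for the fingers.
- carton: Fixed open cardboard carton, outside 150 (x) x 74 (y) x 108 mm high, walls 4 mm, floor 5 mm; origin under its centre. It may be on the left or the right of the carousel.
- pack: The loose pen pack with coloured pens and a red band and top: a box 30 (x) x 54 (y) x 100 mm high (z), about 150 g, origin at the centre of its underside. It stands in the carton, its 54 mm side across the carton's narrow inner width, so that there it can be gripped only across its 30 mm thickness (fingers have about 40 mm or more on each side). In the bay only its 54 mm ends (y) are free for fingers. Its top is 3 mm below the carton's rim.
- pad_top (a point): Middle of the top of the fixed black scanner pad (160 x 160 mm, top 12 mm above the counter, a blue window in the middle); axes along its sides. It lies on the other side of the carousel from the carton.
- tape: Bystander: stack of three masking tapes, 48 mm across, 72 mm high, origin under its centre.
- cup: Bystander: stainless pen cup, 68 mm across, 100 mm high, origin under its centre.
Mind the look-alikes: they are no part of the job. There is more than one size of the pack; the one meant has the size given above.

How it is judged:
On the way, in this order (a step that is already met when the one before it is completed fails the run):
1. the red pointer on the far rim is over the green mark (within 7 mm) and the wheel is let go and still (horizontal distance between pointer and mark below 0.007 m and velocity of joint wheel between -0.05 and 0.05 rad/s and contact force between the fingers and drum below 0.1 N), for 0.2 s.
2. the pack stands upright, released, on the middle of the scanner pad (within 55 mm of its centre) (horizontal distance between pack and pad_top below 0.055 m and angle between pack's own z axis and vertical below 0.1 rad and linear speed of pack below 0.03 m/s and contact force between the fingers and pack below 0.1 N and z of pack in the frame of pad_top between -0.006 and 0.006 m), for 0.2 s.
At the end, for the whole second after the job is handed in: The pack stands upright (within 0.1 rad) and at rest on the floor of the empty bay, between tower and lip, within 20 mm of the bay's middle along the tower face, and the red pointer is still within 7 mm of the green mark's middle, wheel at rest (horizontal distance between pointer and mark below 0.007 m and x of pack in the frame of bay between -0.012 and 0.012 m and y of pack in the frame of bay between -0.02 and 0.02 m and z of pack in the frame of bay between -0.006 and 0.006 m and angle between pack's own z axis and vertical below 0.1 rad and linear speed of pack below 0.03 m/s and velocity of joint wheel between -0.05 and 0.05 rad/s); the robot touches nothing.
It fails at once if the pack is tipped by more than 0.7 rad (angle between pack's own z axis and vertical above 0.7 rad).
It fails at once if the pack is dropped or thrown (faster than 0.6 m/s while the fingers do not touch it) (linear speed of pack above 0.6 m/s and contact force between the fingers and pack below 0.05 N).
It fails at once if the tape rolls or the cup are moved by more than 30 mm or tipped (distance of any of tape, cup from where it was at the start of the episode above 0.03 m or angle between any of tape, cup's own z axis and vertical above 0.35 rad).
It also fails if it takes over 72 s, if anything falls off the work surface, if the arm or the gripper's body presses on something with over 40 N, if the wrist force passes 120 N, or if a joint passes its speed limit or range.

## Working session

There is one attempt and no reset: what is moved stays moved. The work goes in short steps, Python scripts to look and compute and a tool call to move; the robot and the scene stay as the last step left them, time stands still between calls to the robot, and variables do not carry over. Pictures are saved under pics/ and viewed, at most 10 in all, crops included, and the job is handed in when it is done.

Besides the shell and the picture viewer there is one more tool, called after "Emit:" as a command line: name --pt "numbers of a row" for each row, then --argument value for the rest. play_rows: Moves the arm, as the interface text tells. Its arguments: {"type":"object","properties":{"moves":{"type":"array"},"gripper":{"type":"number"}},"required":["moves"]}

```bash
mkdir -p pics; python3 - <<'E'
from workcell import r, optics
import cv2, numpy as np
for n in("scene","top"):
    s=optics.snapshot(n); cv2.imwrite(f"pics/{n}0.png",s["frame"][:,:,::-1])
    print({k:v for k,v in s.items() if k!="frame"})
print(r.state(), r.hold_point_z)
E
```

```text
{'vertical_fov': 50.24196784885954, 'cx': 319.8866149895009, 'cy': 197.60730041250136, 'view': array([[ 0.29719516,  0.95451621, -0.02395512, -0.07288604],
       [-0.51683184,  0.18191335,  0.83653594,  0.15271661],
       [ 0.80284487, -0.23623367,  0.54738813, -1.73662706],
       [ 0.        ,  0.        ,  0.        ,  1.        ]])}
{'vertical_fov': 57.8236973218503, 'cx': 318.202125153208, 'cy': 197.67564658225402, 'view': array([[ 0.01560568, -0.99972958,  0.01724022, -0.06316175],
       [ 0.99600248,  0.01705956,  0.08768139, -0.5256669 ],
       [-0.08795179,  0.01580297,  0.99599937, -1.0348094 ],
       [ 0.        ,  0.        ,  0.        ,  1.        ]])}
{'time': 0.1, 'joint_pos': array([ 1.08611612e+00,  2.64672930e-01,  1.60523847e+00, -1.46533022e-06,
        1.27368167e+00, -3.69095844e-02]), 'qd': array([-0.00077021, -0.00272129, -0.00120425, -0.00083746, -0.00077857,
        0.00114394]), 'joint_efforts': array([ 4.06846475e-04, -5.03619826e+01, -3.58070040e+01,  7.31334602e-02,
        2.33741716e-02, -2.30110527e-05]), 'eef_pos': array([0.29195641, 0.60788604, 0.23751523]), 'tcp_rot': array([-2.57226220e-04,  2.22019309e-01,  9.75041756e-01, -9.66569141e-04]), 'ft_force': array([-0.09214017, -0.06838045, -0.06129552]), 'ft_torque': array([0.01342711, 0.01090448, 0.04803151]), 'grasp_force': 0.0, 'gripper_width': 0.997910616390968} 0.0187
```

View pics/scene0.png

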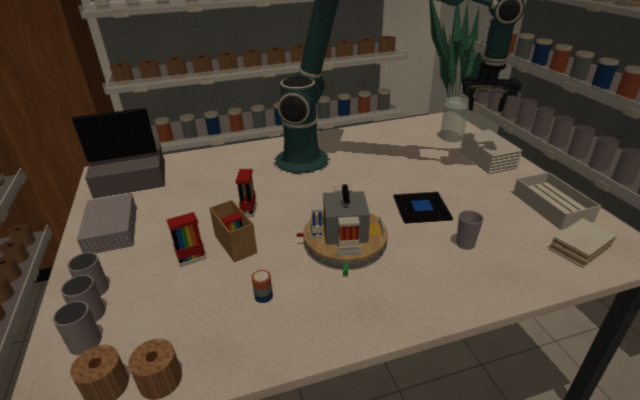

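View pics/top0.png

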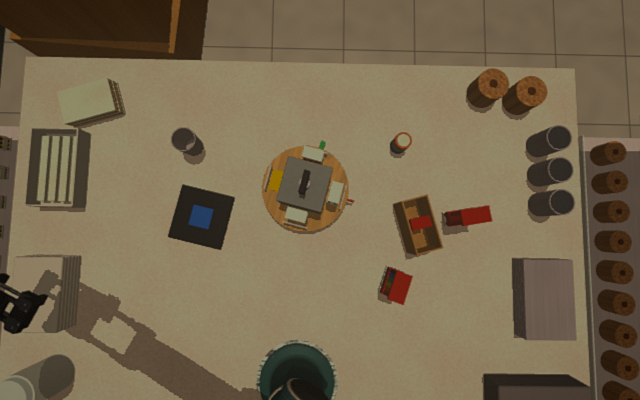

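The carton, at top (418,223), holds one pack with a red top. The two red packs standing outside it, at top (467,216) and (396,286), are look-alikes: one is larger and neither is in the carton. The carousel is at (306,190), the green mark at (322,145), the red pointer at (350,202), the yellow bay at (274,181), the pad at (201,217), the tape at (401,142) and the cup at (186,140). I'll enlarge the carton and carousel to confirm.

```bash
python3 - <<'E'
import cv2, numpy as np
a=cv2.imread("pics/top0.png")
c=cv2.resize(a[130:310,375:505],None,fx=3.2,fy=3.2,interpolation=cv2.INTER_CUBIC)
d=cv2.resize(a[130:245,255:365],None,fx=3.4,fy=3.4,interpolation=cv2.INTER_CUBIC)
o=np.zeros((576,790,3),np.uint8); o[:,:416]=c; o[:391,416:790]=d
cv2.imwrite("pics/crop1.png",o)
E
```

```text
(no output)
```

View pics/crop1.png

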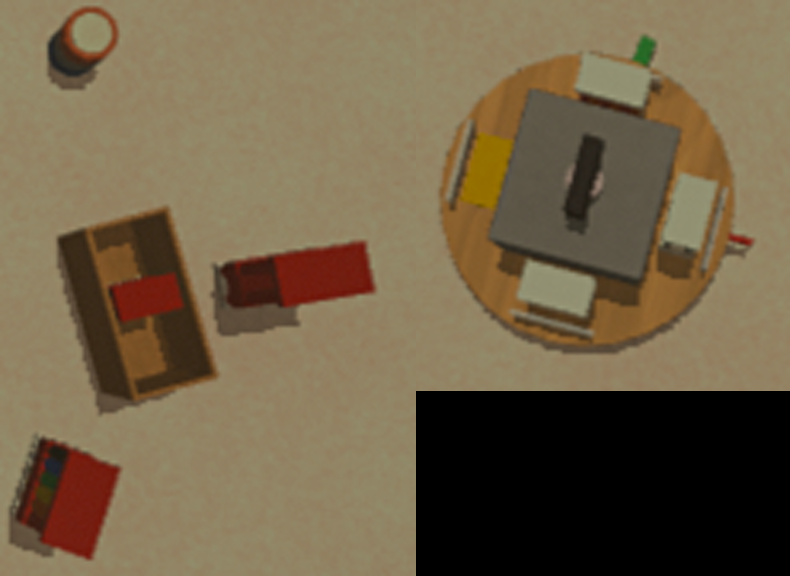

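The crop shows that the carton pack's red top (crop 147,297) is the smaller one, about 30x54 mm, and stands across the narrow width, so it is the one meant. Next I'll measure everything.

```bash
cat > h.py <<'E'
import cv2, numpy as np
from workcell import r, optics
def K(s):
    f=200/np.tan(np.radians(s["vertical_fov"]/2)); return np.array([[f,0,s["cx"]],[0,f,s["cy"]],[0,0,1]])
def world(s,uv,z):
    V=s["view"]; R=V[:3,:3]; c=-R.T@V[:3,3]
    uv=np.atleast_2d(np.array(uv,float)); f=K(s)[0,0]
    d=np.c_[(uv[:,0]-s["cx"])/f,-(uv[:,1]-s["cy"])/f,-np.ones(len(uv))]@R
    return (c+d*((z-c[2])/d[:,2])[:,None])[:,:2]
def pix(s,p):
    V=s["view"]; q=V[:3,:3]@np.array(p)+V[:3,3]; f=K(s)[0,0]
    return np.array([s["cx"]+f*q[0]/-q[2], s["cy"]+f*q[1]/q[2]])
def blob(s,lo,hi,roi):
    x0,y0,x1,y1=roi; h=cv2.cvtColor(s["frame"],cv2.COLOR_RGB2HSV)[y0:y1,x0:x1]
    m=cv2.inRange(h,np.array(lo),np.array(hi))
    n,l,st,_=cv2.connectedComponentsWithStats(m)
    if n<2: return None
    i=1+st[1:,4].argmax(); ys,xs=np.nonzero(l==i)
    pts=np.c_[xs+x0,ys+y0].astype(np.float32)
    return pts.mean(0), cv2.minAreaRect(pts), len(xs)
E
python3 - <<'E'
from h import *
s=optics.snapshot("top"); w=lambda uv,z:world(s,uv,z).round(4).tolist()
def rep(n,b,z):
    if b is None: print(n,None);return
    c,rect,k=b; W=world(s,cv2.boxPoints(rect),z); 
    e=[W[1]-W[0],W[2]-W[1]]
    print(n,c.round(1),k,w(c,z),"rectc",W.mean(0).round(4),[(round(float(np.linalg.norm(x)),4),round(float(np.arctan2(x[1],x[0])),3)) for x in e])
rep("green",blob(s,(45,100,50),(80,255,255),(300,130,345,160)),.028)
rep("ptr",blob(s,(0,120,60),(8,255,255),(335,190,365,215)),.041)
rep("yellow",blob(s,(18,180,80),(30,255,255),(255,160,300,205)),.044)
rep("knob",blob(s,(0,0,0),(179,255,45),(290,160,320,210)),.19)
rep("tower",blob(s,(0,0,60),(179,30,115),(265,140,345,225)),.144)
rep("pack",blob(s,(0,150,60),(8,255,255),(395,205,440,240)),.105)
rep("pad",blob(s,(0,0,0),(179,255,60),(160,175,245,255)),.012)
rep("blue",blob(s,(100,120,50),(125,255,255),(160,175,245,255)),.012)
rep("tape",blob(s,(0,0,0),(179,0,0),(0,0,2,2)),.07)
cor=np.array([(168,208),(216,376),(133,400),(86,228)])/3.2+[375,130]-.35
W=world(s,cor,.108);print("carton",W.round(4).tolist(),W.mean(0))
print("wheel",w([(255+(440-416)/3.4,130+200/3.4),(255+(735-416)/3.4,130+200/3.4)],.044))
print("tape/cup",w((401,139),.072),w((183,135),.1))
E
```

```text
green [321.7 144.5] 33 [[0.684, -0.0622]] rectc [ 0.6842 -0.0623] [(0.0218, -0.301), (0.0121, -1.878)]
ptr [350. 200.] 15 [[0.52, -0.1459]] rectc [ 0.52   -0.1459] [(0.0055, -0.312), (0.0182, -1.877)]
yellow [275.1 179.9] 238 [[0.5741, 0.0704]] rectc [0.5744 0.0706] [(0.0621, -0.237), (0.0321, -1.821)]
knob [303.9 182.2] 142 [[0.5497, -0.016]] rectc [ 0.5499 -0.0163] [(0.0596, -0.239), (0.0152, -1.816)]
tower None
pack [420.5 222.3] 248 [[0.4575, -0.33]] rectc [ 0.4577 -0.3298] [(0.0575, -1.312), (0.0331, -2.905)]
pad [201.  217.1] 2471 [[0.4648, 0.2871]] rectc [0.4657 0.2878] [(0.1564, -0.195), (0.1616, -1.799)]
blue [200.6 216.5] 422 [[0.4666, 0.2885]] rectc [0.4669 0.2886] [(0.0592, -0.199), (0.0605, -1.799)]
tape None
carton [[0.5324, -0.3478], [0.3921, -0.3866], [0.3713, -0.3167], [0.5143, -0.2781]] [ 0.45253655 -0.33230627]
wheel [[0.5475, 0.107], [0.5519, -0.1419]]
tape/cup [[0.6937, -0.2864]] [[0.6856, 0.3191]]
```

Emit:
play_rows --pt "1 -2.5 0 0 0 -0.1" --pt "3 -7 0 0 0 -0.26" --pt "5 -12 0 0 0 -0.43" --pt "7 -17 0 0 0 -0.6" --pt "9 -22 0 0 0 -0.77" --pt "11 -27 0 0 0 -0.94" --pt "13 -32 0 0 0 -1.11" --pt "15 -37 0 0 0 -1.28" --pt "17 -42 0 0 0 -1.45" --pt "19 -46.5 0 0 0 -1.62" --pt "21 -51 0 0 0 -1.79" --pt "23 -55.5 0 0 0 -1.96" --gripper 8.8

```text
time: 1.65
eef_pos: [0.5225, 0.0519, 0.2386]
tcp_rot: [-0.0, 0.934, 0.356, 0.0]
ft_force: [-0.2, 0.6, 0.5]
gripper_width: 1.0
grasp_force: 0.0
```

Emit:
play_rows --pt "1 -2.5 0 0 0 -0.17" --pt "2 -5 0 0 0 -0.34" --pt "2.8 -6.9 0 0 0 -0.51" --pt "2.8 -6.9 0 0 0 -0.68" --pt "2.8 -6.9 0 0 0 -0.85" --pt "2.8 -6.9 0 0 0 -0.97" --pt "2.8 -6.9 0 0 0 -0.97" --pt "2.8 -6.9 0 0 0 -0.97"

```text
time: 2.65
eef_pos: [0.5501, -0.0155, 0.2385]
tcp_rot: [0.0, 0.993, -0.117, -0.0]
ft_force: [-0.9, -0.6, 0.7]
gripper_width: 0.998
grasp_force: 0.0
```

Emit:
play_rows --pt "0 0 -2 0 0 0" --pt "0 0 -4 0 0 0" --pt "0 0 -6 0 0 0" --pt "0 0 -7.3 0 0 0" --pt "0 0 -8 0 0 0" --pt "0 0 -8 0 0 0"

```text
time: 3.4
eef_pos: [0.5499, -0.0155, 0.158]
tcp_rot: [0.0, 0.993, -0.118, -0.001]
ft_force: [0.3, 0.5, 0.5]
gripper_width: 1.0
grasp_force: 0.0
```

Emit:
play_rows --pt "0 0 0 0 0 0" --pt "0 0 0 0 0 0" --pt "0 0 0 0 0 0" --pt "0 0 0 0 0 0" --pt "0 0 0 0 0 0" --pt "0 0 0 0 0 0" --pt "0 0 0 0 0 0" --pt "0 0 0 0 0 0" --gripper 0

```text
time: 4.4
eef_pos: [0.551, -0.0145, 0.1603]
tcp_rot: [-0.001, 0.993, -0.118, 0.001]
ft_force: [-1.4, 5.5, 4.5]
gripper_width: 0.178
grasp_force: 43.4
```

Emit:
play_rows --pt "0.05 0.1 0 0 0 0.08" --pt "0.1 0.15 0 0 0 0.22" --pt "0.1 0.15 0 0 0 0.36" --pt "0.1 0.15 0 0 0 0.5" --pt "0.1 0.15 0 0 0 0.64" --pt "0.1 0.15 0 0 0 0.78" --pt "0.1 0.15 0 0 0 0.92" --pt "0.1 0.15 0 0 0 1.06" --pt "0.1 0.15 0 0 0 1.2" --pt "0.1 0.15 0 0 0 1.34" --pt "0.1 0.15 0 0 0 1.44" --pt "0.1 0.15 0 0 0 1.48"

```text
time: 5.9
eef_pos: [0.5519, -0.016, 0.1603]
tcp_rot: [0.002, 0.812, 0.583, -0.0]
ft_force: [-2.3, -5.2, 6.2]
gripper_width: 0.174
grasp_force: 43.3
```

Emit:
play_rows --pt "0 0 0 0 0 0" --pt "0 0 0 0 0 0"

```text
time: 6.15
eef_pos: [0.5519, -0.016, 0.1603]
tcp_rot: [0.002, 0.813, 0.583, -0.0]
ft_force: [-2.2, -5.3, 5.9]
gripper_width: 0.176
grasp_force: 43.3
```

```bash
cat > chk.py <<'E'
from h import *
D=np.array([.551,-.0145])
for n,gr,pr in(("top",(300,130,345,160),(300,130,365,215)),("scene",(335,255,360,285),(290,215,365,275))):
    s=optics.snapshot(n); cv2.imwrite(f"pics/{n}_t{r.state()['time']:.1f}.png",s["frame"][:,:,::-1])
    for nm,lo,hi,roi,z in(("mark",(45,100,40),(80,255,255),gr,.028),("ptr",(0,150,60),(6,255,255),pr,.041)):
        b=blob(s,lo,hi,roi)
        if b is None: print(n,nm,None);continue
        W=world(s,b[0],z)[0]; d=W-D; print(n,nm,b[0].round(1),b[2],W.round(4),np.hypot(*d).round(4),np.arctan2(d[1],d[0]).round(4))
st=r.state();q=st["tcp_rot"];print(st["eef_pos"],"psi",2*np.arctan2(q[2],q[1])-np.pi/2,st["ft_force"],st["ft_torque"])
E
python3 chk.py
```

```text
top mark None
top ptr None
scene mark [345.  269.4] 41 [ 0.6917 -0.0674] 0.1503 -0.3599
scene ptr [345.7 261.7] 10 [ 0.6769 -0.0601] 0.1339 -0.3471
[ 0.55193433 -0.01602866  0.16030741] psi -0.3265031870757602 [-1.44186152 -5.31077668  6.77890023] [-0.80200521  0.44146789  0.05968097]
```

Emit:
play_rows --pt "0 0 0 0 0 0" --pt "0 0 0 0 0 0" --pt "0 0 0 0 0 0" --pt "0 0 0 0 0 0" --pt "0 0 1 0 0 0" --pt "0 0 4 0 0 0" --pt "0 0 8 0 0 0" --pt "-2 -4 9 0 0 0" --pt "-5 -9 9 0 0 0" --pt "-8 -14 9 0 0 0" --pt "-8 -14 9 0 0 0" --gripper 8.8

```text
time: 7.62
eef_pos: [0.4697, -0.1567, 0.2495]
tcp_rot: [0.001, 0.814, 0.58, -0.0]
ft_force: [0.5, 0.9, 0.3]
gripper_width: 1.001
grasp_force: 0.0
```

```bash
python3 chk.py; python3 - <<'E'
import cv2,glob,numpy as np
a=cv2.imread(sorted(glob.glob("pics/top_t*"))[-1]); b=cv2.imread(sorted(glob.glob("pics/scene_t*"))[-1])
o=np.hstack([cv2.resize(a[120:240,245:370],None,fx=3,fy=3,interpolation=cv2.INTER_CUBIC),cv2.resize(b[170:290,290:415],None,fx=3,fy=3,interpolation=cv2.INTER_CUBIC)])
cv2.imwrite("pics/crop2.png",o)
E
```

```text
top mark [323.  144.4] 14 [ 0.6841 -0.0662] 0.1428 -0.3702
top ptr [320.9 144.9] 7 [ 0.6796 -0.0596] 0.1363 -0.3372
scene mark [345.  269.4] 41 [ 0.6917 -0.0674] 0.1503 -0.3599
scene ptr [345.7 261.7] 10 [ 0.6769 -0.0601] 0.1339 -0.3471
[ 0.47134169 -0.15427419  0.24930653] psi -0.328878259636056 [ 0.23815113  0.59462769 -0.14096018] [-0.04087433  0.0584315  -0.0470002 ]
```

View pics/crop2.png

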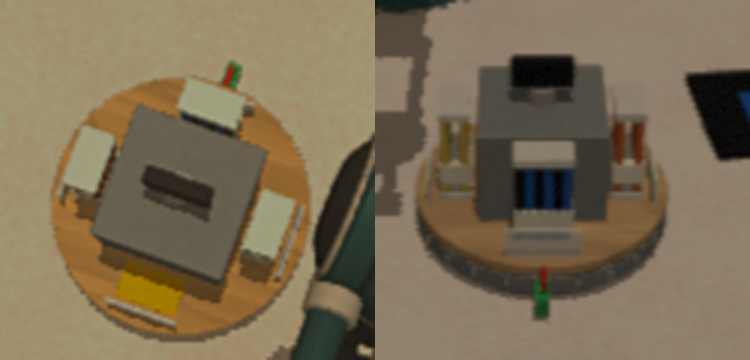

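The pointer stands over the mark (top 321,145; scene 345,262/269), and the yellow bay faces the front. Before I grasp the carton pack, I'll check the clearance of the gripper body to the look-alikes.

```bash
python3 - <<'E'
from h import *
s=optics.snapshot("top")
for nm,c in(("A",[(68,450),(120,465),(93,557),(40,540)]),("B",[(275,258),(365,242),(373,292),(280,305)])):
    for z in(.1,.14): print(nm,z,world(s,np.array(c)/3.2+[375,130]-.35,z).round(3).tolist())
b=blob(s,(0,150,60),(8,255,255),(395,205,440,240)); print(b, world(s,b[0],.105))
s2=optics.snapshot("scene")
# two-view check of pack top centre
b2=blob(s2,(0,150,60),(8,255,255),(215,195,260,240)); print(b2, pix(s2,(.4577,-.33,.105)))
E
```

```text
A 0.1 [[0.329, -0.264], [0.317, -0.308], [0.241, -0.285], [0.255, -0.241]]
A 0.14 [[0.333, -0.255], [0.322, -0.297], [0.249, -0.275], [0.262, -0.232]]
B 0.1 [[0.492, -0.441], [0.507, -0.519], [0.465, -0.525], [0.452, -0.445]]
B 0.14 [[0.49, -0.425], [0.504, -0.499], [0.463, -0.505], [0.452, -0.428]]Traceback (most recent call last):
  File "<stdin>", line 5, in <module>
TypeError: 'NoneType' object is not subscriptable
```

Emit:
play_rows --pt "-0.2 -2 0 0 0 0.1" --pt "-0.5 -5.5 0 0 0 0.25" --pt "-0.8 -10 0 0 0 0.4" --pt "-1.2 -14 0 0 0 0.53" --pt "-1.4 -17 0 0 0 0.59" --pt "-1.4 -17.5 0 0 0 0.59" --pt "-1.4 -17.5 -3 0 0 0.59" --pt "-1.4 -17.5 -6 0 0 0.59" --pt "-1.4 -17.5 -9 0 0 0.59" --pt "-1.4 -17.5 -11 0 0 0.59" --pt "-1.4 -17.5 -12 0 0 0.59" --pt "-1.4 -17.5 -12 0 0 0.59" --gripper 5.5

```text
time: 9.28
eef_pos: [0.4576, -0.3278, 0.1282]
tcp_rot: [-0.001, 0.608, 0.794, 0.0]
ft_force: [0.5, 0.0, -0.1]
gripper_width: 0.624
grasp_force: 0.0
```

```bash
python3 - <<'E'
from h import *
s=optics.snapshot("top");t=optics.snapshot("scene")
z=lambda f,x0,y0,x1,y1:cv2.resize(f[y0:y1,x0:x1],(390,390),interpolation=cv2.INTER_CUBIC)
cv2.imwrite("pics/crop3.png",np.hstack([z(s["frame"],370,170,470,270),z(t["frame"],180,160,280,260)])[:,:,::-1]); print(r.state()["eef_pos"],r.state()["tcp_rot"])
E
```

```text
[ 0.45816522 -0.32893502  0.12965242] [6.79843328e-04 6.08057399e-01 7.93892772e-01 6.36111409e-05]
```

View pics/crop3.png

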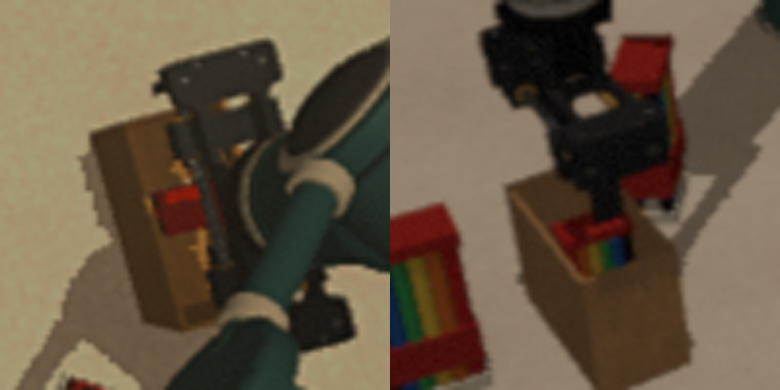

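The jaws straddle the pack's 30 mm thickness and the tool is in line with the carton, so I'll descend and grip.

Emit:
play_rows --pt "0 0 -1.5 0 0 0" --pt "0 0 -3.5 0 0 0" --pt "0 0 -5.5 0 0 0" --pt "0 0 -6.8 0 0 0" --pt "0 0 -6.8 0 0 0" --pt "0 0 -6.8 0 0 0"

```text
time: 10.12
eef_pos: [0.4577, -0.3295, 0.0613]
tcp_rot: [0.001, 0.608, 0.794, -0.0]
ft_force: [0.3, 0.6, 0.1]
gripper_width: 0.622
grasp_force: 0.0
```

Emit:
play_rows --pt "0 0 0 0 0 0" --pt "0 0 0 0 0 0" --pt "0 0 0 0 0 0" --pt "0 0 0 0 0 0" --pt "0 0 0 0 0 0" --pt "0 0 0 0 0 0" --gripper 0

```text
time: 10.88
eef_pos: [0.4575, -0.3292, 0.0612]
tcp_rot: [0.0, 0.608, 0.794, 0.0]
ft_force: [-0.6, 0.6, 4.1]
gripper_width: 0.337
grasp_force: 30.0
```

Emit:
play_rows --pt "0 0 1 0 0 0" --pt "0 0 3 0 0 0" --pt "0 0 6 0 0 0" --pt "0 0 9.5 0 0 0" --pt "0 0 13 0 0 0" --pt "0 0 17 0 0 0" --pt "0 0 20.5 0 0 0" --pt "0 0 23 0 0 0" --pt "0 0 24 0 0 0" --pt "0 0 24 0 0 0"

```text
time: 12.12
eef_pos: [0.4573, -0.3291, 0.3008]
tcp_rot: [0.0, 0.608, 0.794, -0.0]
ft_force: [0.3, 1.1, -1.4]
gripper_width: 0.339
grasp_force: 30.0
```

Emit:
play_rows --pt "0 2 0 0 0 0" --pt "0 6 0 0 0 -0.05" --pt "0.1 11 0 0 0 -0.12" --pt "0.2 16.5 0 0 0 -0.2" --pt "0.3 22 0 0 0 -0.27" --pt "0.4 27.5 0 0 0 -0.34" --pt "0.5 33 0 0 0 -0.41" --pt "0.6 38.5 0 0 0 -0.47" --pt "0.7 44 0 0 0 -0.53" --pt "0.8 49 0 0 0 -0.57" --pt "0.9 54 0 0 0 -0.6" --pt "0.9 57.5 0 0 0 -0.6"

```text
time: 13.62
eef_pos: [0.4641, 0.2484, 0.2989]
tcp_rot: [-0.001, 0.815, 0.579, -0.001]
ft_force: [-0.1, -0.7, -1.1]
gripper_width: 0.341
grasp_force: 30.0
```

Emit:
play_rows --pt "0 2.5 0 0 0 0" --pt "0 4.3 -1 0 0 0" --pt "0 4.3 -4 0 0 0" --pt "0 4.3 -8 0 0 0" --pt "0 4.3 -12 0 0 0" --pt "0 4.3 -16 0 0 0" --pt "0 4.3 -19 0 0 0" --pt "0 4.3 -21 0 0 0" --pt "0 4.3 -22 0 0 0" --pt "0 4.3 -22 0 0 0"

```text
time: 14.88
eef_pos: [0.4651, 0.2884, 0.0795]
tcp_rot: [-0.0, 0.816, 0.578, -0.001]
ft_force: [-0.1, 0.1, -1.5]
gripper_width: 0.337
grasp_force: 30.0
```

```bash
python3 - <<'E'
from h import *
s=optics.snapshot("top");t=optics.snapshot("scene")
z=lambda f,x0,y0,x1,y1:cv2.resize(f[y0:y1,x0:x1],(390,390),interpolation=cv2.INTER_CUBIC)
cv2.imwrite("pics/crop4.png",np.hstack([z(s["frame"],150,165,250,265),z(t["frame"],370,130,470,230)])[:,:,::-1]); print(r.state())
E
```

```text
{'time': 14.975, 'joint_pos': array([ 5.09427296e-01,  1.78544940e-01,  2.02089696e+00, -6.35879595e-07,
        9.41182265e-01,  8.46525566e-01]), 'qd': array([-9.55817361e-04, -9.52659356e-03, -1.26528254e-02, -8.37924550e-05,
        2.11289993e-04, -9.83457403e-04]), 'joint_efforts': array([ 1.40056643e-02, -3.99951553e+01, -3.00572383e+01,  4.93659417e-02,
        4.92338204e-04,  1.50315322e-03]), 'eef_pos': array([0.46661708, 0.28917695, 0.08130082]), 'tcp_rot': array([5.21738451e-05, 8.15705035e-01, 5.78467857e-01, 4.81424401e-04]), 'ft_force': array([ 0.31768081,  1.53582735, -0.92806789]), 'ft_torque': array([-0.02471672,  0.05547133, -0.00595372]), 'grasp_force': 29.98438212554902, 'gripper_width': 0.338600407425391}
```

View pics/crop4.png

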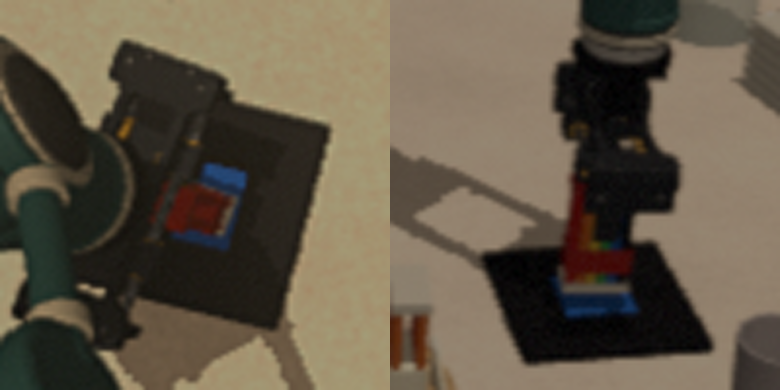

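The pack hangs upright over the blue window. I'll lower it gently.

Emit:
play_rows --pt "0 0 -0.5 0 0 0" --pt "0 0 -0.9 0 0 0" --pt "0 0 -1.1 0 0 0" --pt "0 0 -1.2 0 0 0" --pt "0 0 -1.2 0 0 0"

```text
time: 15.6
eef_pos: [0.4663, 0.289, 0.0692]
tcp_rot: [-0.0, 0.816, 0.579, -0.0]
ft_force: [-1.9, -0.5, 3.5]
gripper_width: 0.34
grasp_force: 30.0
```

Emit:
play_rows --pt "0 0 0 0 0 0" --pt "0 0 0 0 0 0" --pt "0 0 0 0 0 0" --pt "0 0 0 0 0 0" --pt "0 0 1 0 0 0" --pt "0 0 3 0 0 0" --pt "0 0 6 0 0 0" --pt "0 0 8 0 0 0" --pt "0 0 8 0 0 0" --gripper 7

```text
time: 16.73
eef_pos: [0.4679, 0.2899, 0.1514]
tcp_rot: [0.0, 0.816, 0.579, 0.003]
ft_force: [0.2, 0.9, -0.2]
gripper_width: 0.793
grasp_force: 0.0
```

Emit:
play_rows --pt "0 0 0 0 0 0.12" --pt "0 0 0 0 0 0.29" --pt "0 0 0 0 0 0.46" --pt "0 0 0 0 0 0.63" --pt "0 0 0 0 0 0.8" --pt "0 0 0 0 0 0.97" --pt "0 0 0 0 0 1.14" --pt "0 0 0 0 0 1.31" --pt "0 0 0 0 0 1.46" --pt "0 0 0 0 0 1.57" --pt "0 0 0 0 0 1.57" --pt "0 0 0 0 0 1.57" --gripper 8.8

```text
time: 18.23
eef_pos: [0.4659, 0.2888, 0.1481]
tcp_rot: [-0.0, 0.169, 0.986, -0.0]
ft_force: [0.0, -0.5, -0.4]
gripper_width: 1.0
grasp_force: 0.0
```

```bash
python3 - <<'E'
from h import *
s=optics.snapshot("top");t=optics.snapshot("scene")
z=lambda f,x0,y0,x1,y1:cv2.resize(f[y0:y1,x0:x1],(390,390),interpolation=cv2.INTER_CUBIC)
cv2.imwrite("pics/crop5.png",np.hstack([z(s["frame"],150,165,250,265),z(t["frame"],370,130,470,230)])[:,:,::-1]); print(r.state()["eef_pos"],r.state()["tcp_rot"])
E
```

```text
[0.46610929 0.28884825 0.14840124] [-1.76950646e-04  1.68647632e-01  9.85676379e-01 -1.41582829e-04]
```

View pics/crop5.png

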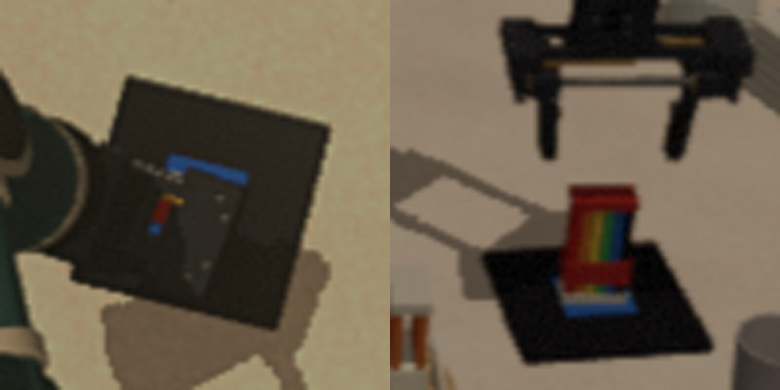

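The pack stands upright and released on the pad, and the jaws are now turned across its 54 mm ends. I'll check the centring with the scene camera.

```bash
python3 - <<'E'
from h import *
t=optics.snapshot("scene")
h=cv2.cvtColor(t["frame"],cv2.COLOR_RGB2HSV)
b=blob(t,(0,150,40),(8,255,255),(505-95,175,540,182+0)) if 0 else None
m=cv2.inRange(h[170:210,405:445],np.array((0,140,40)),np.array((8,255,255)))
ys,xs=np.nonzero(m); print("red bbox",xs.min()+405,xs.max()+405,ys.min()+170,ys.max()+170)
row=lambda y:(lambda q:(q.min()+405,q.max()+405))(np.nonzero(m[y-170])[0])
print([ (y,row(y)) for y in range(177,184) if m[y-170].any()])
a=-.337; X=np.array([np.cos(a),np.sin(a)]);Y=np.array([-X[1],X[0]]); C=np.array([.466,.289])
for sx in(-1,1):
  for sy in(-1,1):
    print(sx,sy,pix(t,[*(C+sx*.015*X+sy*.027*Y),.112]).round(1))
E
```

```text
red bbox 414 432 178 204
[(178, (np.int64(417), np.int64(431))), (179, (np.int64(416), np.int64(432))), (180, (np.int64(417), np.int64(432))), (181, (np.int64(417), np.int64(432))), (182, (np.int64(417), np.int64(432))), (183, (np.int64(416), np.int64(432)))]
-1 -1 [416.2 177.2]
-1 1 [433.  177.1]
1 -1 [417.7 181.9]
1 1 [434.8 181.9]
```

Emit:
play_rows --pt "-0.1 -0.2 -1 0 0 0" --pt "-0.1 -0.2 -3 0 0 0" --pt "-0.1 -0.2 -5 0 0 0" --pt "-0.1 -0.2 -6.8 0 0 0" --pt "-0.1 -0.2 -7.6 0 0 0" --pt "-0.1 -0.2 -7.6 0 0 0" --pt "-0.1 -0.2 -7.6 0 0 0" --gripper 8.8

```text
time: 19.25
eef_pos: [0.4659, 0.2873, 0.0734]
tcp_rot: [0.0, 0.168, 0.986, 0.0]
ft_force: [-0.1, -0.5, -0.6]
gripper_width: 1.002
grasp_force: 0.0
```

Emit:
play_rows --pt "0 0 0 0 0 0" --pt "0 0 0 0 0 0" --pt "0 0 0 0 0 0" --pt "0 0 0 0 0 0" --pt "0 0 0 0 0 0" --pt "0 0 0 0 0 0" --gripper 0

```text
time: 20.0
eef_pos: [0.4655, 0.2871, 0.0729]
tcp_rot: [0.0, 0.168, 0.986, 0.0]
ft_force: [-0.2, 0.4, 2.3]
gripper_width: 0.613
grasp_force: 30.0
```

Emit:
play_rows --pt "0 0 0.5 0 0 0" --pt "0 0 2 0 0 0" --pt "0 0 5 0 0 0" --pt "0 0 8.5 0 0 0" --pt "0 0 12 0 0 0" --pt "0 0 14.5 0 0 0" --pt "0 0 15 0 0 0" --pt "0 0 15 0 0 0"

```text
time: 21.0
eef_pos: [0.4651, 0.2868, 0.2228]
tcp_rot: [0.0, 0.168, 0.986, 0.0]
ft_force: [0.5, 0.5, -0.8]
gripper_width: 0.611
grasp_force: 30.0
```

```bash
python3 - <<'E'
from h import *
s=optics.snapshot("top")
for nm,lo,hi,z in(("yellow",(18,170,70),(30,255,255),.044),("knob",(0,0,0),(179,255,45),.19)):
    b=blob(s,lo,hi,(255,140,350,235) if nm=="yellow" else (285,160,325,200)); c=cv2.boxPoints(b[1]); W=world(s,c,z); print(nm,b[0],b[2],world(s,b[0],z).round(4),W.round(4).tolist())
c=np.array([.5508,-.0155]);u=np.array([np.cos(-.337),np.sin(-.337)]);v=np.array([-u[1],u[0]])
B=c-.085*u; print("bay",B)
for n,p in(("B",[*B,.044]),("towerL",[*(c-.061*u+.061*v),.144]),("towerR",[*(c-.061*u-.061*v),.144]),("tw2",[*(c+.061*u-.061*v),.144]),("tw3",[*(c+.061*u+.061*v),.144]),("lip",[*(c-.107*u),.074])): print(n,pix(s,p).round(1))
z=cv2.resize(s["frame"][140:240,255:355],(580,580),interpolation=cv2.INTER_CUBIC); cv2.imwrite("pics/crop6.png",z[:,:,::-1])
print(r.state()["eef_pos"])
E
```

```text
yellow [294.69965 215.71672] 293 [[0.4721 0.012 ]] [[0.4642, 0.048], [0.5001, 0.0358], [0.4795, -0.0239], [0.4437, -0.0116]]
knob [303.31747 183.4127 ] 63 [[ 0.5466 -0.0146]] [[0.5506, 0.0139], [0.5657, 0.0093], [0.5485, -0.0452], [0.5335, -0.0405]]
bay [0.47058117 0.01260587]
B [294.5 216.2]
towerL [273.7 197.9]
towerR [318.  214.3]
tw2 [334.2 170.4]
tw3 [290.4 154.3]
lip [291.1 223.3]
[0.46463081 0.28655975 0.22176119]
```

View pics/crop6.png

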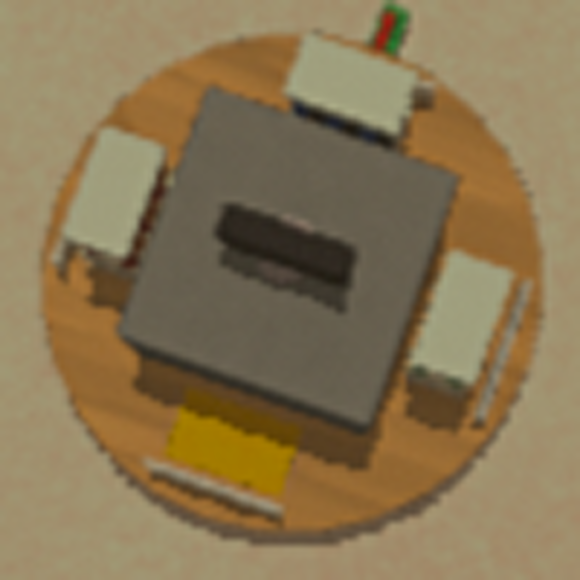

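The tower corners and the yellow patch (top 295,216) agree with the computed bay at about (0.4705, 0.0115). The red pointer is still on the green mark. I'll carry the pack over.

Emit:
play_rows --pt "0 -1 1 0 0 0" --pt "0.1 -4 2 0 0 0" --pt "0.2 -8 2 0 0 0" --pt "0.3 -12.5 2 0 0 0" --pt "0.4 -17 2 0 0 0" --pt "0.5 -21 2 0 0 0" --pt "0.55 -24.5 2 0 0 0" --pt "0.55 -26.5 2 0 0 0" --pt "0.55 -27.5 2 0 0 0" --pt "0.55 -27.5 2 0 0 0" --pt "0.55 -27.5 2 0 0 0"

```text
time: 22.42
eef_pos: [0.4706, 0.0125, 0.2426]
tcp_rot: [-0.0, 0.168, 0.986, 0.0]
ft_force: [0.2, -0.0, -1.6]
gripper_width: 0.613
grasp_force: 30.0
```

```bash
python3 - <<'E'
from h import *
e=[r.state()["eef_pos"]]
s=optics.snapshot("top"); e.append(r.state()["eef_pos"]); print(e, r.state()["tcp_rot"])
z=cv2.resize(s["frame"][140:240,255:355],(580,580),interpolation=cv2.INTER_CUBIC); cv2.imwrite("pics/crop7.png",z[:,:,::-1])
E
```

```text
[array([0.47063874, 0.01247408, 0.24257609]), array([0.47071022, 0.01262618, 0.24262348])] [-1.48747215e-04  1.67681439e-01  9.85841211e-01  1.36766818e-04]
```

Emit:
play_rows --pt "0 0 -1.5 0 0 0" --pt "0 0 -3.5 0 0 0" --pt "0 0 -5 0 0 0" --pt "0 0 -6.5 0 0 0" --pt "0 0 -8 0 0 0" --pt "0 0 -8.5 0 0 0" --pt "0 0 -8.5 0 0 0"

```text
time: 23.35
eef_pos: [0.4706, 0.0119, 0.1574]
tcp_rot: [-0.0, 0.168, 0.986, -0.0]
ft_force: [-0.4, 0.3, -1.0]
gripper_width: 0.613
grasp_force: 30.0
```

Emit:
play_rows --pt "0 0 -1 0 0 0" --pt "0 0 -2 0 0 0" --pt "0 0 -3 0 0 0" --pt "0 0 -4 0 0 0" --pt "0 0 -4.6 0 0 0" --pt "0 0 -4.9 0 0 0" --pt "0 0 -4.9 0 0 0"

```text
time: 24.22
eef_pos: [0.4707, 0.012, 0.1086]
tcp_rot: [-0.0, 0.168, 0.986, -0.0]
ft_force: [-0.5, 0.1, -0.2]
gripper_width: 0.608
grasp_force: 30.0
```

No side contact so far. I'll lower the last 4 mm in small steps.

Emit:
play_rows --pt "0 0 -0.1 0 0 0" --pt "0 0 -0.2 0 0 0" --pt "0 0 -0.3 0 0 0" --pt "0 0 -0.35 0 0 0" --pt "0 0 -0.35 0 0 0"

```text
time: 24.85
eef_pos: [0.4707, 0.012, 0.1052]
tcp_rot: [-0.0, 0.168, 0.986, 0.0]
ft_force: [-1.5, -0.8, -0.7]
gripper_width: 0.611
grasp_force: 30.0
```

```bash
python3 chk.py; python3 - <<'E'
from h import *
s=optics.snapshot("top")
z=cv2.resize(s["frame"][140:240,255:355],(580,580),interpolation=cv2.INTER_CUBIC); cv2.imwrite("pics/crop8.png",z[:,:,::-1])
E
```

```text
top mark [323.  144.4] 14 [ 0.6841 -0.0662] 0.1428 -0.3702
top ptr [320.9 144.9] 7 [ 0.6796 -0.0596] 0.1363 -0.3372
scene mark [345.1 269.5] 41 [ 0.6921 -0.0673] 0.1507 -0.3581
scene ptr [345.7 261.7] 10 [ 0.6769 -0.0601] 0.1339 -0.3471
[0.4707858  0.01195785 0.10522552] psi 1.2330100315696226 [-0.39944019 -0.58279296 -1.9032198 ] [ 0.01195287 -0.01812419 -0.02708512]
```

No floor contact yet, since the force still shows the pack's weight. I'll go down another 1–2 mm.

Emit:
play_rows --pt "0 0 -0.05 0 0 0" --pt "0 0 -0.1 0 0 0" --pt "0 0 -0.1 0 0 0"

```text
time: 25.38
eef_pos: [0.4711, 0.0119, 0.1049]
tcp_rot: [0.0, 0.168, 0.986, -0.0]
ft_force: [-2.1, -0.1, 5.6]
gripper_width: 0.612
grasp_force: 30.0
```

Contact. I'll release and rise straight up.

Emit:
play_rows --pt "0 0 0 0 0 0" --pt "0 0 0 0 0 0" --pt "0 0 0 0 0 0" --pt "0 0 0 0 0 0" --pt "0 0 1 0 0 0" --pt "0 0 3 0 0 0" --pt "0 0 6 0 0 0" --pt "0 0 10 0 0 0" --pt "0 0 14 0 0 0" --pt "-2 4 15 0 0 0" --pt "-2 9 15 0 0 0" --pt "-2 14 15 0 0 0" --gripper 8

```text
time: 26.88
eef_pos: [0.4509, 0.1532, 0.2557]
tcp_rot: [0.001, 0.169, 0.986, 0.001]
ft_force: [0.5, 0.6, -0.4]
gripper_width: 0.91
grasp_force: 0.0
```

Emit:
play_rows --pt "0 4 0 0 0 0" --pt "0 8 0 0 0 0" --pt "0 11 0 0 0 0" --pt "0 12 0 0 0 0" --pt "0 12 0 0 0 0"

```text
time: 27.5
eef_pos: [0.4507, 0.2719, 0.2544]
tcp_rot: [0.0, 0.168, 0.986, -0.0]
ft_force: [-0.4, 0.5, 0.5]
gripper_width: 0.906
grasp_force: 0.0
```

```bash
python3 chk.py; python3 - <<'E'
from h import *
s=optics.snapshot("top")
b=blob(s,(0,150,60),(8,255,255),(270,190,325,235)); print(b[0],b[2],b[1],world(s,b[0],.144))
z=cv2.resize(s["frame"][140:240,255:355],(580,580),interpolation=cv2.INTER_CUBIC); cv2.imwrite("pics/crop9.png",z[:,:,::-1])
E
```

```text
top mark [323.  144.4] 14 [ 0.6841 -0.0662] 0.1428 -0.3702
top ptr [301.8 213.2] 13 [ 0.4798 -0.0079] 0.0715 3.0497
scene mark [345.1 269.5] 41 [ 0.6921 -0.0673] 0.1507 -0.3581
scene ptr [345.7 261.3] 9 [ 0.6755 -0.0596] 0.1325 -0.3477
[0.45076445 0.27103461 0.25429235] psi 1.2324807141204968 [-0.17080783 -0.79383962  0.37940974] [0.00162639 0.0274339  0.03171469]
[293.37247 214.44534] 247 ((293.33563232421875, 214.43836975097656), (21.301488876342773, 11.587074279785156), 20.556045532226562) [[0.47155195 0.01063448]]
```

View pics/crop9.png

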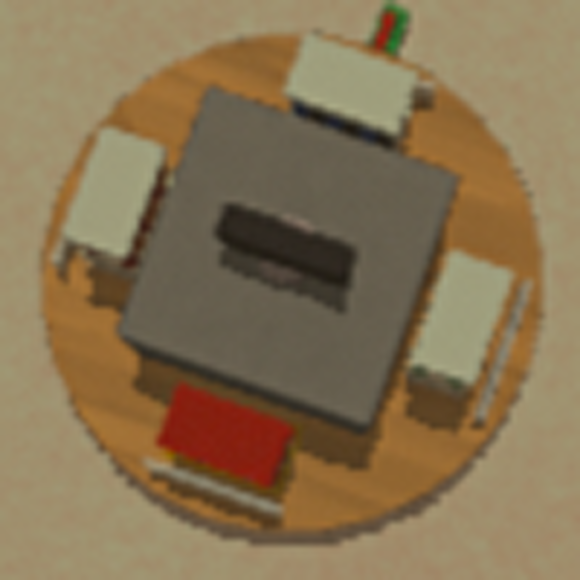

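The pack stands in the middle of the bay (top 293,214, about 1 mm from target). The pointer is still on the mark, and the arm is clear.

```bash
python3 -c "
from workcell import r
print(r.job_done())"
```

```text
the job is handed in; nothing more can be done
None
```

The job is handed in at about 28 s: carousel turned so the pointer is on the mark, pack booked in on the pad, then regripped by its ends and stood in the bay about 1 mm from its middle. No verdict came back.

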